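Load the tub lidding machine and hold its dead-man plunger

ROBOT

A 7-joint arm with a two-finger parallel gripper is mounted at the origin on the work surface. World frame = base frame: x ahead of the robot, y to its left, z up, the work surface at z = 0. Lengths are in mm, angles in rad, forces in N, time in s.
With the tool pointing down it reaches from about 350 to 900 mm from the base axis. Payload 8.1 kg.
Tool frame: the origin (TCP) lies midway between the tips of the shut fingers; the grasp point (between the pads) lies arm.pinch_z behind it (arm.pinch_z is the distance from the TCP to the grasp point, in mm); z points along the fingers, y is the line along which they close (so a half turn about z gives the same grasp; the last joint's range is limited). The gripper opens to 85 mm and grips with 20 to 120 N. Pads are 22 mm wide; open, the fingers measure 114 mm over their backs; the gripper's body (76 mm by 85 mm) begins 54 mm behind the grasp point. The pads swing forward as they close: fully open they stand 13 mm farther back than shut.
Start: joints at [1.193, 0.434, 0.025, 1.573, -0.012, 1.134, -0.075], TCP at [169.572, -601.57, 231.323] pointing down, gripper open.
Joint ranges: [-2.62, 2.62], [-0.44, 2.09], [-1.27, 1.32], [0.08, 2.57], [-1.32, 4.46], [0.12, 2], [-2.74, 2.74]. Speed limits (rad/s): [2.22, 2.22, 3.01, 3.01, 3.14, 3.14, 3.14].

INTERFACE

Orientations are given as a unit quaternion [w, x, y, z].
In Python, from bench import monitor, eyes, close_job, arm gives the robot as it stands.
- The arm moves only by the tool drive_tool, never from a script. Its argument "series" is a list of rows, each a list of 7 numbers: the shift along the tool's x, y, z in cm, then the turn, a rotation vector about the tool's x, y, z in degrees, then the finger opening in cm, from 0 to 8.54. A call has 1 to 8 rows; each row is the pose to reach, as a shift and turn from the pose commanded when the call began, along the tool's axes at that moment; what a row does not reach only later rows make up. A row lasts 1/8 s, in which the tool goes at most 62.5 mm and 10.7 degrees, less where a joint would pass 70% of its speed; a pose out of reach is approached as far as the arm can. A call with a gripper value outside its range is refused whole. The fingers move at their own pace and stop on an object; the grip force is fixed at half the most. Time passes only in rows, so rows that repeat a pose let the fingers close. It gives the time, the measured TCP pose, the force, the opening and the grip force at its end, in the units of the state.
- monitor.observe(): the state, without advancing time (a new reading comes with each control period).
- eyes.snapshot(name): name is "scene" or "side" or "wrist"; returns a dict with "color" (480x640x3 uint8, red, green, blue), "range_z" (480x640 float32, mm along the optical axis (not along the pixel's ray), 0 where there is no reading), "K" (3x3 intrinsics, pixels), "xyz" and "rotation" of the camera in the world; the wrist camera has in their place "hand_eye" (4x4, takes a point from camera to tool coordinates, whose origin is the TCP and whose axes are the flange's). Camera axes: x right, y up, looking along -z (the intrinsics and any distortion apply to the point x, -y, -z); pixel columns grow to the right and rows downward; lengths in mm; the calibration is good to about 2 mm. The wrist camera is an equidistant fisheye: a pixel r from the principal point sees the ray r / f radians off the axis. A picture is of the moment at which its call begins: read the wrist's pose just before it.
- close_job(): hands the job in; it is judged then, once.
The state is a dict: "time_s": time; "qpos": joint angles; "qd": joint speeds; "joint_torque": joint torques, N m; "tool_pos": TCP position; "eef_rot": TCP orientation; "contact_force": force on the tool from outside, world axes, zero at the start; "wrist_torque": the same for the moment, N m; "gripper_width": finger opening in mm; "finger_force": force on a finger pad.
Only numpy, scipy, OpenCV 4.12 (cv2) and the standard library are available. Lean on these libraries where they do the work, as an engineer would, in place of code of your own. Each camera call takes 0.05 s, during which the arm holds its last target. There are 200 camera calls.

TASK

Load the tub lidding machine: put the two round lidded sauce tubs, one by one, into the two bores of the white nest block, so that each sits fully home and upright with its lid on the block. Only when both are in and let go, press the black spring plunger on the grey console half-way down with the gripper, until its top is level with the two steel posts beside it, and finish the program while still holding it there; never push it to the bottom, which trips the emergency stop. Leave the other things on the bench where they are.

Things in the scene. Friction and masses are not known exactly. Their poses are not given: they have to be found in the camera images.
- tub_a: a round tub of sauce, 48 mm tall: dark brown body 40 mm across (its foot tapers to 32 mm) and 30 mm tall, then a stiff white lid 56 mm across and 18 mm thick, which overhangs the body; 0.06 to 0.11 kg. It starts upright on the table. Origin: centre of its underside, z up. Grip it by the lid.
- tub_b: a round tub of sauce, 48 mm tall: dark brown body 40 mm across (its foot tapers to 32 mm) and 30 mm tall, then a stiff white lid 56 mm across and 18 mm thick, which overhangs the body; 0.06 to 0.11 kg. It starts upright on the table. Origin: centre of its underside, z up. Grip it by the lid (the same as the other).
- nest: fixed white block with two bores, 90 mm (x) by 190 mm (y), 40 mm tall, to the left or right with the console on the other side; origin under the block's centre on the table, z up, x pointing away from the robot (yaw up to 0.25 rad either way). On its robot side, from -45 to -85 mm in x, stands an aluminium clamp housing 84 mm tall.
- clamp_bar (a joint): how far the nest's dark steel clamp bar has slid out of the housing over the lids, in m: driven by the plunger, twice its travel (0 at rest, 0.024 half-way). Its underside is 64 mm above the table, clear of seated lids.
- bore_left (a point): centre of the mouth, on the block's top face 40 mm above the table, of the nest's bore at its left (+y) end as seen from the robot: 45 mm across, straight through the block. A tub goes in foot first until its lid lies on the block: its underside is then 10 mm above the table. The two bores are 100 mm apart along the nest's y axis
- bore_right (a point): centre of the mouth, on the block's top face 40 mm above the table, of the nest's bore at its right (-y) end as seen from the robot: 45 mm across, straight through the block. A tub goes in foot first until its lid lies on the block: its underside is then 10 mm above the table. The two bores are 100 mm apart along the nest's y axis
- console: fixed grey box, 110 mm (x) by 120 mm (y), 70 mm tall, carrying the plunger at its centre; origin under its centre on the table, z up. Two round steel posts 12 mm across stand on it 45 mm to either side of the plunger along its y axis, their tops 103 mm above the table.
- plunger_top (a point): centre of the top of the plunger's round black head, 42 mm across with a flat top of 34 mm; 115 mm above the table at rest, and it moves with the plunger.
- plunger (a joint): how far the plunger is pressed straight down, in m: 0 at rest, 0.012 half-way and level with the posts, 0.024 at the bottom. It springs back when let go; it pushes back with about 3 N at first, 8 N half-way and 13 N at the bottom (its weight of 0.6 N helps).
- bottle: a clear sauce bottle, 52 mm across, 150 mm tall; origin at the centre of its underside. A bystander: leave it where it is.
- square_tub: a square brown tub with white lid, 50 x 50 mm, 42 mm tall, not one of the round tubs; origin at the centre of its underside. A bystander: leave it where it is.
- jar: a glass jar, 70 mm across, 90 mm tall; origin at the centre of its underside. A bystander: leave it where it is.
- tray: an empty brown tray, 170 x 130 x 35 mm; origin at the centre of its underside. A bystander: leave it where it is.
- tray2: an empty clear tray, 170 x 130 x 35 mm; origin at the centre of its underside. A bystander: leave it where it is.
- spatula: a spatula lying flat, about 250 mm long; origin at the centre of its underside. A bystander: leave it where it is.
- tape: a blue tape dispenser, 70 x 160 mm, 96 mm tall; origin at the centre of its underside. A bystander: leave it where it is.
Mind the look-alikes: they are no part of the job. Leave any turquoise look-alike of the tub_a alone. Leave any purple look-alike of the tub_b alone.

How it is judged:
By the outcome, as a careful person would: the job done as asked, in the order asked, and still so for the second after the job is handed in, while the arm keeps its last pose, push and grip.
It also fails if it takes over 66 s, if anything falls off the work surface, if the arm or the gripper's body presses on something with over 40 N, if the wrist force passes 120 N, or if a joint passes its speed limit or range.

## Working session

There is one attempt and no reset: what is moved stays moved. The work goes in short steps, Python scripts to look and compute and a tool call to move; the robot and the scene stay as the last step left them, time stands still between calls to the robot, and variables do not carry over. Pictures are saved under pics/ and viewed, at most 10 in all, crops included, and the job is handed in when it is done.

Besides the shell and the picture viewer there is one more tool, called after "Request:" as name(argument=value, ...) on one line, values as JSON. drive_tool: Moves the arm, as the interface text tells. Its arguments: {"type":"object","properties":{"series":{"type":"array"}},"required":["series"]}

```bash
mkdir -p pics
cat > h.py <<'E'
import numpy as np, cv2
from bench import monitor, eyes, close_job, arm
from scipy.spatial.transform import Rotation as R
def rot(q): return R.from_quat([q[1],q[2],q[3],q[0]]).as_matrix()
def cam(s):
    r=np.array(s["rotation"],float)
    if r.shape!=(3,3): r=rot(r.ravel())
    return np.array(s["xyz"],float),r
def cloud(s):
    K=np.array(s["K"]);z=s["range_z"].astype(float);v,u=np.mgrid[:480,:640]
    p=np.stack([(u-K[0,2])/K[0,0]*z,-(v-K[1,2])/K[1,1]*z,-z],-1)
    c,r=cam(s); P=p@r.T+c; P[z==0]=np.nan; return P
def save(n,im): cv2.imwrite(f"pics/{n}.png",im[:,:,::-1])
E
python3 - <<'E'
from h import *
st=monitor.observe(); print(st); print(arm.pinch_z)
for n in("scene","side"):
    s=eyes.snapshot(n); save(n,s["color"]); np.save(n+".npy",s,allow_pickle=True); print({k:v for k,v in s.items() if k not in("color","range_z")}, (s["range_z"]>0).mean())
E
```

```text
{'time_s': 0.0, 'qpos': array([ 1.19338755,  0.435243  ,  0.02497795,  1.57410432, -0.0116263 ,
        1.13397924, -0.07509624]), 'qd': array([-0.00110365, -0.0009619 ,  0.00041732,  0.00058804, -0.00071716,
        0.00073608, -0.00060066]), 'joint_torque': array([-4.12098971e-04, -6.70460272e+01,  1.02447789e+00, -3.16209805e+01,
        1.54674961e-02,  1.23955129e-02, -7.92607750e-06]), 'tool_pos': array([ 169.41597281, -601.076891  ,  230.51078197]), 'eef_rot': array([-7.76055382e-04,  9.90580148e-01,  1.36931881e-01, -1.69359870e-04]), 'contact_force': array([ 0.04976828, -1.14398438,  0.29541077]), 'wrist_torque': array([ 0.02535703,  0.04918803, -0.00537963]), 'finger_force': 0.0, 'gripper_width': 85.52964883831625}
18.700000000000003
{'K': array([[592.42965177,   0.        , 314.5068273 ],
       [  0.        , 592.42965177, 237.46862003],
       [  0.        ,   0.        ,   1.        ]]), 'xyz': array([1836.6761146 ,  352.86194789, 1019.99942914]), 'rotation': array([0.54230875, 0.2751256 , 0.3743967 , 0.70002446])} 0.991689453125
{'K': array([[592.13560868,   0.        , 326.13477786],
       [  0.        , 592.13560868, 230.98601993],
       [  0.        ,   0.        ,   1.        ]]), 'xyz': array([-115.39451987,  783.54926192, 1013.1205045 ]), 'rotation': array([-0.31917048, -0.14150888,  0.38136871,  0.85595757])} 0.9960611979166667
```

View pics/scene.png

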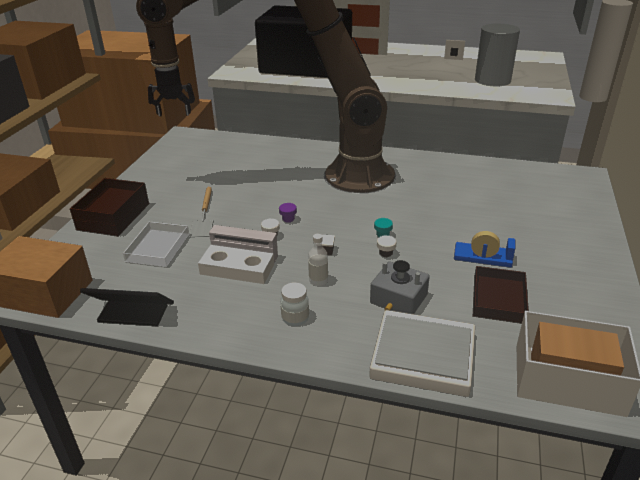

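View pics/side.png

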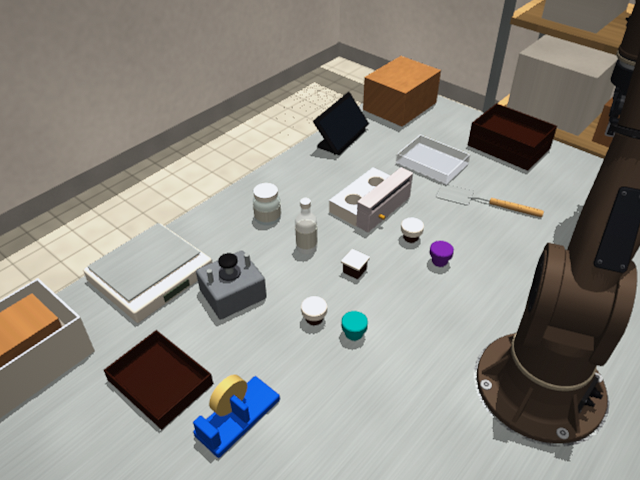

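Candidates in the side view are white round lids at (412,229) and (314,308), a square tub at (355,263), turquoise at (354,325) and purple at (441,252). By the description, the two white round ones are the tubs. The nest is at (370,197) and the console at (232,280).

Run:
```python
from h import *
def circ(p):
    p=p.astype(np.float32); c,r=cv2.minEnclosingCircle(p); return np.round(c,1),round(r,1),len(p)
boxes={"scene":{"tubN":(255,212,285,242),"tubC":(373,230,400,262),"turq":(370,212,398,238),"purp":(276,200,300,224),"sq":(318,230,337,256),"bottle":(305,230,330,290),"jar":(278,280,312,325)},
"side":{"tubN":(396,212,428,246),"tubC":(298,292,330,330),"turq":(338,308,372,344),"purp":(426,238,456,268),"sq":(338,246,374,282),"bottle":(290,195,322,252),"jar":(248,180,284,228)}}
for n in boxes:
    s=np.load(n+".npy",allow_pickle=True).item(); P=cloud(s)
    for k,(a,b,c,d) in boxes[n].items():
        q=P[b:d,a:c].reshape(-1,3); q=q[~np.isnan(q[:,0])]; zt=np.percentile(q[:,2],99.5)
        m=q[q[:,2]>12]; t=q[abs(q[:,2]-48)<5]
        print(n,k,"z95",round(zt,1),"all",circ(m[:,:2]),"top",circ(t[:,:2]) if len(t)>3 else "", np.round(np.median(t,0),1) if len(t) else "")
    # nest top
    a,b,c,d={"scene":(190,220,285,285),"side":(325,160,420,235)}[n]
    q=P[b:d,a:c].reshape(-1,3); q=q[~np.isnan(q[:,0])]
    for lo,hi in((34,46),(78,90)):
        t=q[(q[:,2]>lo)&(q[:,2]<hi)]; print(n,"nest",lo,len(t),cv2.minAreaRect(t[:,:2].astype(np.float32)),np.median(t[:,2]))
    a,b,c,d={"scene":(365,255,435,315),"side":(190,240,270,322)}[n]
    q=P[b:d,a:c].reshape(-1,3); q=q[~np.isnan(q[:,0])]
    t=q[(q[:,2]>64)&(q[:,2]<76)]; print(n,"console",cv2.minAreaRect(t[:,:2].astype(np.float32)),np.median(t[:,2]))
    t=q[(q[:,2]>110)&(q[:,2]<120)]; print("plunger",circ(t[:,:2]),np.median(t,0))
    t=q[(q[:,2]>98)&(q[:,2]<107)]; print("posts etc",np.round(t[:,:2]).astype(int).tolist()[:40])
s=np.load("side.npy",allow_pickle=True).item()["color"]
s2=np.load("scene.npy",allow_pickle=True).item()["color"]
A=cv2.resize(s[155:345,280:465],(400,400)); B=cv2.resize(s2[190:310,190:440],(800,400)) [:, :]
save("crop",np.hstack([A,cv2.resize(s2[190:290,195:295],(400,400))]))
```

```text
scene tubN z95 87.6 all (array([ 464.8, -163.8]), 115.2, 475) top (array([ 417.6, -177.5]), 52.6, 150) [ 441.7 -184.5   46.4]
scene tubC z95 111.4 all (array([497.3, 179. ]), 141.9, 379) top (array([451.7, 171.8]), 30.7, 173) [451.8 170.3  47.5]
scene turq z95 52.1 all (array([384.4, 147.2]), 58.8, 298) top (array([386.2, 148.1]), 56.9, 174) [364.4 149.3  47.3]
scene purp z95 51.9 all (array([ 374.4, -162.9]), 59.9, 255) top (array([ 374.4, -162.9]), 59.9, 156) [ 344.6 -161.2   47. ]
scene sq z95 151.6 all (array([540.,  18.]), 97.8, 312) top (array([478.4,   6.2]), 22.8, 25) [482.    9.8  44.1]
scene bottle z95 150.9 all (array([609.5,   8.1]), 158.7, 888) top (array([550.7,  10.1]), 95.1, 70) [634.2  11.8  46. ]
scene jar z95 93.1 all (array([723.7,  -2.6]), 87.9, 977) top (array([773.4,  -7.2]), 35.5, 84) [799.5   3.5  47.7]
scene nest 34 1447 ((539.5870361328125, -226.49154663085938), (263.732666015625, 195.697265625), 0.5794552564620972) 39.48657970787019
scene nest 78 600 ((556.2926025390625, -225.68896484375), (52.55640411376953, 191.7137908935547), 0.5625330805778503) 83.0985
[... 1796 characters left out ...]
sole ((638.8580322265625, 235.37611389160156), (118.79634094238281, 116.12635040283203), 74.18185424804688) 71.20338259527284
plunger (array([639.7, 237.3]), 23.6, 222) [635.54051406 236.93547548 115.87517491]
posts etc [[628, 191], [630, 187], [629, 186], [625, 185], [630, 196], [630, 193], [625, 191], [625, 189], [623, 188], [628, 195], [626, 191], [623, 191], [620, 190], [629, 195], [624, 196], [624, 193], [619, 194], [623, 189], [624, 197], [620, 197], [622, 192], [619, 192], [626, 198], [620, 194], [620, 229], [622, 236], [636, 252], [626, 246], [623, 244], [656, 279], [655, 278], [655, 275], [651, 275], [651, 273], [653, 282], [648, 277], [647, 276], [653, 282], [650, 282], [649, 280]]
```

View pics/crop.png

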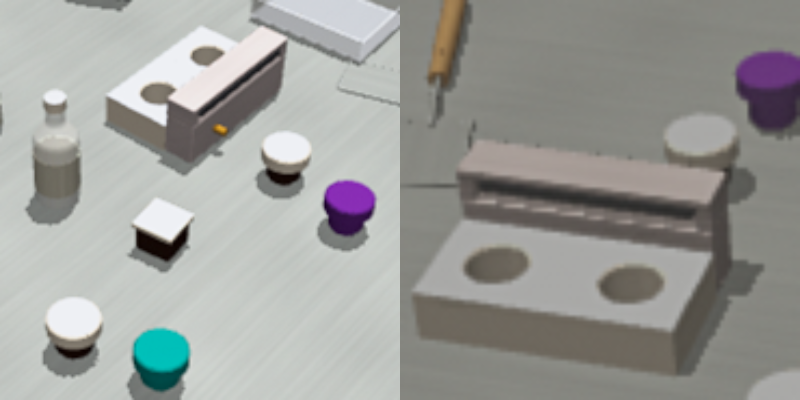

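The crop confirms it: white round lids at side ≈(412,229) and (314,308) are the tubs. The square one, purple and turquoise are decoys. Next I'll find the bore centres by casting rays onto z=40.

```bash
cat >> h.py <<'E'
def delta(x,y,z,yaw=0.0):
    st=monitor.observe(); Rt=rot(st["eef_rot"]); p=st["tool_pos"]
    T=np.array([[np.cos(yaw),np.sin(yaw),0],[np.sin(yaw),-np.cos(yaw),0],[0,0,-1]])
    d=Rt.T@(np.array([x,y,z])-p)/10; w=np.degrees(R.from_matrix(Rt.T@T).as_rotvec())
    return np.round(d,2),np.round(w,2),"t",st["time_s"],"p",np.round(p,1)
def plane(s,z,uv):
    K=np.array(s["K"]);c,r=cam(s);uv=np.asarray(uv,float)
    d=np.stack([(uv[...,0]-K[0,2])/K[0,0],-(uv[...,1]-K[1,2])/K[1,1],-np.ones(uv.shape[:-1])],-1)@r.T
    return c+d*((z-c[2])/d[...,2])[...,None]
E
python3 - <<'E'
from h import *
v,u=np.mgrid[:480,:640]
for n in("scene","side"):
    s=np.load(n+".npy",allow_pickle=True).item(); P=cloud(s); off={"scene":-.5,"side":1.5}[n]
    Q=plane(s,40,np.stack([u,v],-1))
    m=(P[...,2]-off<36)&(abs(Q[...,0]-620)<38)&(abs(Q[...,1]+226)<88)
    nc,l,stt,_=cv2.connectedComponentsWithStats(m.astype(np.uint8))
    for i in range(1,nc):
        if stt[i,4]>30:
            q=Q[l==i][:,:2].astype(np.float32); print(n,stt[i],cv2.minEnclosingCircle(q),(q.min(0)+q.max(0))/2,np.ptp(q,0))
    for z,b in((48,None),):
        C=s["color"].astype(int)
        for k,(a,bb,c,d) in {"scene":{"C":(370,230,400,262)},"side":{"N":(396,212,428,246),"C":(298,292,330,330)}}[n].items():
            mm=np.zeros((480,640),bool); w=P[...,2]; mm[bb:d,a:c]=(abs(w[bb:d,a:c]-48)<4.5)
            q=plane(s,48,np.stack([u,v],-1)[mm]); q=q[:,:2].astype(np.float32); print(n,k,cv2.minEnclosingCircle(q),(q.min(0)+q.max(0))/2)
print(delta(440,-184,200))
E
```

```text
scene [210 252  17   9 110] ((620.0908203125, -276.15411376953125), 24.073450088500977) [ 622.945   -274.65594] [39.82434 45.00653]
scene [245 256  16  11 117] ((623.0154418945312, -176.1286163330078), 24.51262855529785) [ 622.85724 -174.93391] [48.62097  44.120117]
scene C ((454.94061279296875, 171.5648193359375), 30.96230697631836) [454.9406  170.60075]
side [368 176  16  10  98] ((622.6215209960938, -276.6826171875), 21.836326599121094) [ 625.5706 -275.6405] [32.840454 40.978622]
side [345 194  16  10 115] ((620.7161865234375, -176.57876586914062), 21.531320571899414) [ 621.8745  -176.10059] [40.676575 41.68535 ]
side N ((440.0087890625, -183.67599487304688), 30.911453247070312) [ 439.30756 -183.59244]
side C ((448.12530517578125, 170.74501037597656), 30.188526153564453) [447.9443  170.39577]
(array([ 37.36, -32.8 ,   3.1 ]), array([-0.08,  0.02, 15.74]), 't', 0.1, 'p', array([ 169.4, -601.1,  230.6]))
```

Request:
drive_tool(series=[[4.7, -4.1, 0.4, 0, 0, 4, 8.5], [9.4, -8.2, 0.8, 0, 0, 8, 8.5], [14.1, -12.3, 1.2, 0, 0, 12, 8.5], [18.8, -16.4, 1.6, 0, 0, 15.74, 8.5], [23.5, -20.5, 2, 0, 0, 15.74, 8.5], [28.2, -24.6, 2.4, 0, 0, 15.74, 8.5], [32.9, -28.7, 2.8, 0, 0, 15.74, 8.5], [37.4, -32.8, 3.1, 0, 0, 15.74, 8.5]])

```text
time_s: 1.1
tool_pos: [441.2, -182.6, 200.1]
eef_rot: [0.0, 1.0, -0.0, -0.0]
contact_force: [0.7, -0.9, -0.8]
gripper_width: 84.7
finger_force: 0.0
```

Run:
```python
from h import *
st=monitor.observe(); s=eyes.snapshot("wrist"); save("w1",s["color"]); np.save("w1.npy",dict(s,st=st),allow_pickle=True)
print({k:v for k,v in s.items() if k not in("color","range_z")})
print(delta(440,-184,200)); print(st["contact_force"])
```

```text
{'K': array([[371.64829954,   0.        , 322.92674799],
       [  0.        , 371.64829954, 238.58652392],
       [  0.        ,   0.        ,   1.        ]]), 'hand_eye': array([[ 6.32107115e-04,  9.58482502e-01,  2.85150652e-01,
         7.27549566e+01],
       [ 9.99999614e-01, -7.79862549e-04,  4.04620280e-04,
        -2.07677612e+00],
       [ 6.10199772e-04,  2.85150286e-01, -9.58482625e-01,
        -1.42641042e+02],
       [ 0.00000000e+00,  0.00000000e+00,  0.00000000e+00,
         1.00000000e+00]])}
(array([-0.57,  0.98,  0.  ]), array([-0.23, -0.14,  0.52]), 't', 1.15, 'p', array([ 445.6, -174.2,  200.1]))
[ 0.67037958 -0.8926368  -0.8032865 ]
```

View pics/w1.png

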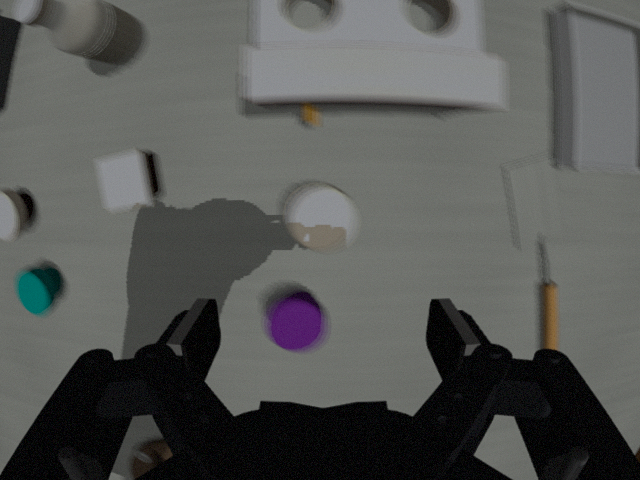

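The lid sits at about (322,215) in the wrist view, part-shadowed. Purple is at (296,322). The bores are at (310,8) and (430,12). The picture is blurred by residual motion, so I'll settle and measure.

Request:
drive_tool(series=[[-0.1, 0.1, 0, 0, 0, 0, 8.5], [-0.1, 0.1, 0, 0, 0, 0, 8.5], [-0.1, 0.1, 0, 0, 0, 0, 8.5]])

```text
time_s: 1.52
tool_pos: [438.8, -186.7, 200.3]
eef_rot: [0.0, 1.0, -0.001, -0.0]
contact_force: [0.5, 0.8, -0.1]
gripper_width: 84.7
finger_force: 0.0
```

```bash
cat >> h.py <<'E'
def wrist():
    st=monitor.observe(); s=eyes.snapshot("wrist"); K=np.array(s["K"]); H=np.array(s["hand_eye"])
    v,u=np.mgrid[:480,:640]; dx=(u-K[0,2])/K[0,0]; dy=(v-K[1,2])/K[1,1]; th=np.hypot(dx,dy)+1e-9
    k=np.tan(th)/th; ray=np.stack([dx*k,-dy*k,-np.ones_like(k)],-1)
    Rt=rot(st["eef_rot"]); W=Rt@H[:3,:3]; c=st["tool_pos"]+Rt@H[:3,3]
    D=ray@W.T; z=s["range_z"].astype(float); P=c+D*z[...,None]; P[z==0]=np.nan
    Q=lambda h: c+D*((h-c[2])/D[...,2])[...,None]
    return s,P,Q,st
def lid(x,y,h=48):
    s,P,Q,st=wrist(); q=Q(h); m=(abs(P[...,2]-h)<6)&(np.hypot(q[...,0]-x,q[...,1]-y)<48)
    t=q[m][:,:2].astype(np.float32); return "lid",cv2.minEnclosingCircle(t),(t.min(0)+t.max(0))/2,len(t),np.median(P[m],0)
def bore(x,y):
    s,P,Q,st=wrist(); q=Q(40); m=(P[...,2]<36)&(np.hypot(q[...,0]-x,q[...,1]-y)<40)&(abs(q[...,0]-621)<40)
    t=q[m][:,:2].astype(np.float32); return "bore",cv2.minEnclosingCircle(t),(t.min(0)+t.max(0))/2,np.ptp(t,0),len(t)
E
python3 - <<'E'
from h import *
print(lid(440,-184)); print(delta(440,-184,28))
E
```

```text
('lid', ((440.4453430175781, -183.63084411621094), 28.180194854736328), array([ 440.70972, -183.888  ], dtype=float32), 3491, array([ 441.0648709 , -183.83270521,   47.97455997]))
(array([ 0.11, -0.27, 17.23]), array([ 0.02,  0.01, -0.13]), 't', 1.575, 'p', array([ 439. , -186.6,  200.3]))
```

Request:
drive_tool(series=[[0.15, -0.28, 4, 0, 0, 0, 8.5], [0.15, -0.28, 8, 0, 0, 0, 8.5], [0.15, -0.28, 11, 0, 0, 0, 8.5], [0.15, -0.28, 12, 0, 0, 0, 8.5], [0.15, -0.28, 12, 0, 0, 0, 8.5], [0.15, -0.28, 12, 0, 0, 0, 8.5]])

```text
time_s: 2.33
tool_pos: [441.9, -183.1, 81.4]
eef_rot: [0.0, 1.0, -0.0, 0.001]
contact_force: [0.4, 0.8, 0.0]
gripper_width: 85.0
finger_force: 0.0
```

Run:
```python
from h import *
print(delta(440.5,-183.8,28)); print(lid(440,-184)); print(delta(440.5,-183.8,28))
```

```text
(array([-0.15,  0.07,  5.34]), array([ 0.04, -0.1 , -0.03]), 't', 2.325, 'p', array([ 441.9, -183.1,   81.4]))
('lid', ((441.1276550292969, -183.86172485351562), 28.190107345581055), array([ 441.35077, -183.84232], dtype=float32), 8359, array([ 442.51780818, -183.63924793,   48.00222862]))
(array([-0.15,  0.07,  5.35]), array([ 0.04, -0.12, -0.02]), 't', 2.375, 'p', array([ 441.9, -183. ,   81.5]))
```

Request:
drive_tool(series=[[-0.05, 0.06, 3, 0, 0, 0, 8.5], [-0.05, 0.06, 5.0, 0, 0, 0, 8.5], [-0.05, 0.06, 5.3, 0, 0, 0, 8.5], [-0.05, 0.06, 5.3, 0, 0, 0, 4.5], [-0.05, 0.06, 5.3, 0, 0, 0, 4.5], [-0.05, 0.06, 5.3, 0, 0, 0, 4.5], [-0.05, 0.06, 5.3, 0, 0, 0, 4.5], [-0.05, 0.06, 5.3, 0, 0, 0, 4.5]])

```text
time_s: 3.38
tool_pos: [441.5, -183.5, 29.0]
eef_rot: [0.0, 1.0, -0.0, 0.001]
contact_force: [-2.8, 0.5, 13.2]
gripper_width: 53.8
finger_force: 60.5
```

Request:
drive_tool(series=[[0, 0, -2, 0, 0, 0, 4.5], [0, 0, -6, 0, 0, 0, 4.5], [0, 0, -11, 0, 0, 0, 4.5], [0, 0, -12, 0, 0, 0, 4.5], [0, 0, -12, 0, 0, 0, 4.5]])

```text
time_s: 4.0
tool_pos: [440.9, -183.4, 148.1]
eef_rot: [0.0, 1.0, -0.0, 0.001]
contact_force: [0.3, -0.2, -1.5]
gripper_width: 53.9
finger_force: 63.6
```

Run:
```python
from h import *
s,P,Q,st=wrist(); save("w2",s["color"]); print(delta(621,-276.2,150)); print(st["gripper_width"],st["contact_force"])
print(bore(621,-276)); print(bore(621,-176))
m=(P[...,2]>78)&(P[...,2]<90)&(abs(P[...,0]-556)<35); q=P[m][:,:2].astype(np.float32); print(cv2.minAreaRect(q))
```

```text
(array([18.08,  9.3 , -0.3 ]), array([ 0.01,  0.01, -0.01]), 't', 4.05, 'p', array([ 440.2, -183.2,  147. ]))
53.85030596872902 [ 0.26997968 -0.17937335 -1.51201771]
('bore', ((611.923583984375, -273.9075927734375), 20.44622802734375), array([ 606.1992, -273.9076], dtype=float32), array([19.121582, 40.399857], dtype=float32), 820)
('bore', ((604.2943115234375, -174.0904083251953), 17.34064292907715), array([ 600.48047, -174.09041], dtype=float32), array([ 8.038818, 34.67865 ], dtype=float32), 412)
((558.1868896484375, -149.4623260498047), (341.5231018066406, 50.41736602783203), 87.18477630615234)
```

View pics/w2.png

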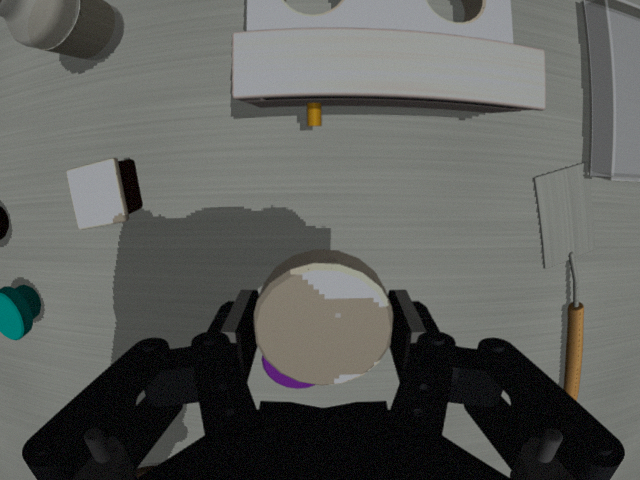

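The tub is held with its lid level in the jaws at about (322,323). The bores show at (312,0) and (460,8). I'll move nearer for a better look at the bores.

Request:
drive_tool(series=[[2, 2, -1, 0, 0, 0, 4.5], [5, 4, -1, 0, 0, 0, 4.5], [8, 4.3, -1, 0, 0, 0, 4.5], [9, 4.3, -1, 0, 0, 0, 4.5], [9, 4.3, -1, 0, 0, 0, 4.5], [9, 4.3, -1, 0, 0, 0, 4.5]])

```text
time_s: 4.9
tool_pos: [529.2, -225.9, 156.8]
eef_rot: [-0.0, 1.0, 0.0, -0.001]
contact_force: [-0.3, 0.4, -0.3]
gripper_width: 53.7
finger_force: 63.6
```

```bash
cat >> h.py <<'E'
def held():
    s,P,Q,st=wrist(); Rt=rot(st["eef_rot"]); T=(P-st["tool_pos"])@Rt
    m=(np.hypot(T[...,0],T[...,1])<20)&(T[...,2]>-40)&(T[...,2]<10); t=T[m]
    A=np.c_[t[:,:2],np.ones(len(t))]; c=np.linalg.lstsq(A,t[:,2],rcond=None)[0]
    m=(np.hypot(T[...,0],T[...,1])<36)&(abs(T[...,2]-(T[...,:2]@c[:2]+c[2]))<2.5)&(abs(T[...,1])<26); e=T[m]
    return "held: lid-top plane slopes,z",np.round(c,3),"x range",np.round([e[:,0].min(),e[:,0].max()],1)
E
python3 - <<'E'
from h import *
print(delta(621,-276.2,150)); print(held())
for y in(-276,-176): print(bore(621,y))
s,P,Q,st=wrist(); m=(abs(P[...,2]-84)<4)&(abs(Q(84)[...,0]-556)<40)&(abs(P[...,1]+226)<110); q=Q(84)[m][:,:2].astype(np.float32); print(cv2.minAreaRect(q)); save("w3",s["color"])
E
```

```text
(array([9.18, 5.03, 0.66]), array([-0.02,  0.1 ,  0.01]), 't', 4.9, 'p', array([ 529.2, -225.9,  156.8]))
('held: lid-top plane slopes,z', array([ 3.0000e-03, -0.0000e+00, -1.8942e+01]), 'x range', array([-28.9,  26.7]))
('bore', ((619.8418579101562, -273.50836181640625), 22.203758239746094), array([ 619.79626, -273.47592], dtype=float32), array([43.62622 , 44.186462], dtype=float32), 2990)
('bore', ((618.8910522460938, -174.87744140625), 22.311508178710938), array([ 618.8893 , -174.72845], dtype=float32), array([44.21991 , 43.523483], dtype=float32), 2974)
((555.032470703125, -224.862548828125), (40.41585159301758, 188.6925811767578), 0.4840479791164398)
```

Request:
drive_tool(series=[[4, 3, 0.6, 0, 0, 0, 4.5], [8, 4.85, 0.6, 0, 0, 0, 4.5], [9.1, 4.85, 0.6, 0, 0, 0, 4.5], [9.1, 4.85, 3, 0, 0, 0, 4.5], [9.1, 4.85, 6, 0, 0, 0, 4.5], [9.1, 4.85, 7, 0, 0, 0, 4.5], [9.1, 4.85, 7, 0, 0, 0, 4.5], [9.1, 4.85, 7, 0, 0, 0, 4.5]])

```text
time_s: 6.1
tool_pos: [622.2, -274.9, 88.7]
eef_rot: [0.0, 1.0, -0.0, 0.001]
contact_force: [-0.5, -0.6, -0.6]
gripper_width: 53.9
finger_force: 63.6
```

Run:
```python
from h import *
print(delta(620.5,-274.4,60)); print(held()); print(bore(619,-174.6))
```

```text
(array([-0.18, -0.05,  2.87]), array([ 0.04, -0.1 , -0.  ]), 't', 6.1, 'p', array([ 622.2, -274.9,   88.7]))
('held: lid-top plane slopes,z', array([ 3.0000e-03,  2.0000e-03, -1.8891e+01]), 'x range', array([-29.1,  26.9]))
('bore', ((620.16845703125, -175.87158203125), 22.119483947753906), array([ 619.9155 , -175.68463], dtype=float32), array([43.227844, 43.26706 ], dtype=float32), 3380)
```

Request:
drive_tool(series=[[-0.08, 0.05, 1.2, 0, 0, 0, 4.5], [-0.08, 0.05, 2, 0, 0, 0, 4.5], [-0.08, 0.05, 2.5, 0, 0, 0, 4.5], [-0.08, 0.05, 2.6, 0, 0, 0, 4.5], [-0.08, 0.05, 2.6, 0, 0, 0, 4.5]])

```text
time_s: 6.82
tool_pos: [620.9, -275.2, 61.3]
eef_rot: [-0.0, 1.0, 0.0, 0.0]
contact_force: [0.5, 0.1, -0.8]
gripper_width: 53.6
finger_force: 63.6
```

Request:
drive_tool(series=[[0.03, 0, 0.6, 0, 0, 0, 4.5], [0.03, 0, 1.2, 0, 0, 0, 4.5], [0.03, 0, 1.7, 0, 0, 0, 4.5], [0.03, 0, 1.9, 0, 0, 0, 4.5], [0.03, 0, 1.9, 0, 0, 0, 4.5]])

```text
time_s: 7.45
tool_pos: [621.0, -275.2, 42.1]
eef_rot: [-0.0, 1.0, 0.0, -0.0]
contact_force: [-0.5, 0.1, -0.5]
gripper_width: 53.6
finger_force: 63.6
```

Request:
drive_tool(series=[[0, 0, 0.15, 0, 0, 0, 4.5], [0, 0, 0.28, 0, 0, 0, 4.5], [0, 0, 0.28, 0, 0, 0, 4.5]])

```text
time_s: 7.82
tool_pos: [621.0, -275.2, 39.5]
eef_rot: [0.0, 1.0, 0.0, -0.0]
contact_force: [-0.3, -0.3, -1.2]
gripper_width: 54.4
finger_force: 63.6
```

Release, then retreat.

Request:
drive_tool(series=[[0, 0, 0, 0, 0, 0, 7], [0, 0, 0, 0, 0, 0, 8.5], [0, 0, 0, 0, 0, 0, 8.5], [0, 0, -1, 0, 0, 0, 8.5], [0, 0, -4, 0, 0, 0, 8.5], [0, 0, -8, 0, 0, 0, 8.5], [0, 0, -12, 0, 0, 0, 8.5], [0, 0, -16, 0, 0, 0, 8.5]])

```text
time_s: 8.82
tool_pos: [621.1, -275.2, 201.8]
eef_rot: [0.0, 1.0, 0.0, 0.0]
contact_force: [-0.4, -0.3, 0.4]
gripper_width: 85.3
finger_force: 0.0
```

Run:
```python
from h import *
print(lid(620,-276,58)); print(delta(448.5,170.5,200))
s=eyes.snapshot("side");P=cloud(s); m=np.hypot(P[...,0]-620,P[...,1]+276)<22; t=P[m]; t=t[t[:,2]>45]; A=np.c_[t[:,:2],np.ones(len(t))]
print(len(t),np.median(t[:,2]),t[:,2].max(),np.linalg.lstsq(A,t[:,2],rcond=None)[0])
s,P,Q,st=wrist();m=np.hypot(P[...,0]-620,P[...,1]+276)<24; t=P[m]; t=t[t[:,2]>45]; A=np.c_[t[:,:2],np.ones(len(t))];print(len(t),np.percentile(t[:,2],[5,50,95]),np.linalg.lstsq(A,t[:,2],rcond=None)[0])
```

```text
('lid', ((609.5835571289062, -276.01116943359375), 38.786075592041016), array([ 610.0136 , -273.37335], dtype=float32), 3898, array([ 619.35407369, -273.07029458,   57.95736776]))
(array([-17.52, -44.65,   0.52]), array([ 0.17, -0.48, -0.01]), 't', 8.875, 'p', array([ 623.5, -276. ,  208. ]))
262 64.25872121526498 532.2145214329669 [-7.58654977e+00 -2.87629781e-01  4.77758693e+03]
12176 [ 57.56663926 288.36267978 303.24906134] [ 8.33738339e+00  5.68652597e-01 -4.86765869e+03]
```

Tub one is seated, with its lid top at 58.0. On to the second tub.

Request:
drive_tool(series=[[-2.2, -5.6, 0, 0, 0, 0, 8.5], [-4.4, -11.2, 0, 0, 0, 0, 8.5], [-6.6, -16.8, 0, 0, 0, 0, 8.5], [-8.8, -22.4, 0, 0, 0, 0, 8.5], [-11, -28, 0, 0, 0, 0, 8.5], [-13.2, -33.6, 0, 0, 0, 0, 8.5], [-15.4, -39.2, 0, 0, 0, 0, 8.5], [-17.2, -44.6, 0, 0, 0, 0, 8.5]])

```text
time_s: 9.98
tool_pos: [447.6, 172.2, 199.2]
eef_rot: [0.0, 1.0, 0.0, -0.0]
contact_force: [0.5, 0.8, 0.5]
gripper_width: 84.9
finger_force: 0.0
```

Request:
drive_tool(series=[[0, 0, 2, 0, 0, 0, 8.5], [0, 0, 5, 0, 0, 0, 8.5], [0, 0, 6, 0, 0, 0, 8.5], [0, 0, 6, 0, 0, 0, 8.5]])

```text
time_s: 10.48
tool_pos: [448.6, 170.4, 139.1]
eef_rot: [0.0, 1.0, -0.0, -0.001]
contact_force: [0.0, -0.0, 0.3]
gripper_width: 84.9
finger_force: 0.0
```

Run:
```python
from h import *
print(delta(448.5,170.5,29)); print(lid(448,170.5))
```

```text
(array([ 1.000e-02, -1.000e-02,  1.101e+01]), array([ 0.04,  0.09, -0.01]), 't', 10.475, 'p', array([448.6, 170.4, 139.1]))
('lid', ((450.1832580566406, 170.68861389160156), 28.141931533813477), array([450.12994, 170.24358], dtype=float32), 5265, array([451.0678668 , 171.12349428,  47.96389636]))
```

Request:
drive_tool(series=[[0.15, 0, 5, 0, 0, 0, 8.5], [0.15, 0, 9, 0, 0, 0, 8.5], [0.15, 0, 10.6, 0, 0, 0, 8.5], [0.15, 0, 11.0, 0, 0, 0, 8.5], [0.15, 0, 11.0, 0, 0, 0, 4.5], [0.15, 0, 11.0, 0, 0, 0, 4.5], [0.15, 0, 11.0, 0, 0, 0, 4.5], [0.15, 0, 11.0, 0, 0, 0, 4.5]])

```text
time_s: 11.52
tool_pos: [451.5, 171.0, 31.1]
eef_rot: [-0.0, 1.0, -0.0, 0.001]
contact_force: [-1.2, -0.7, 9.7]
gripper_width: 53.2
finger_force: 61.4
```

Request:
drive_tool(series=[[0, 0, -0.5, 0, 0, 0, 4.5], [0, 0, -3, 0, 0, 0, 4.5], [0, 0, -8, 0, 0, 0, 4.5], [0, 0, -13, 0, 0, 0, 4.5], [0, 0, -17, 0, 0, 0, 4.5], [0, 0, -17, 0, 0, 0, 4.5]])

```text
time_s: 12.28
tool_pos: [452.3, 171.7, 203.2]
eef_rot: [-0.001, 1.0, -0.0, 0.003]
contact_force: [-0.8, -0.1, -1.7]
gripper_width: 53.3
finger_force: 63.3
```

Run:
```python
from h import *
print(held()); print(delta(560,-175.5,199))
```

```text
('held: lid-top plane slopes,z', array([ 3.0000e-03, -1.0000e-03, -1.6923e+01]), 'x range', array([-29.3,  26.3]))
(array([10.87, 34.66,  0.22]), array([-0.07, -0.2 , -0.01]), 't', 12.325, 'p', array([451.3, 171.1, 201.2]))
```

Request:
drive_tool(series=[[1.5, 5, 0, 0, 0, 0, 4.5], [3, 10, 0, 0, 0, 0, 4.5], [4.6, 15, 0, 0, 0, 0, 4.5], [6.2, 20, 0, 0, 0, 0, 4.5], [7.8, 25, 0, 0, 0, 0, 4.5], [9.4, 30, 0, 0, 0, 0, 4.5], [10.2, 34, 0, 0, 0, 0, 4.5], [10.2, 34.6, 0, 0, 0, 0, 4.5]])

```text
time_s: 13.32
tool_pos: [551.6, -178.9, 197.8]
eef_rot: [0.0, 1.0, -0.002, -0.001]
contact_force: [0.0, 1.1, -0.6]
gripper_width: 53.3
finger_force: 63.3
```

Request:
drive_tool(series=[[-1.5, 0, 2, 0, 0, 0, 4.5], [-1.5, 0, 5, 0, 0, 0, 4.5], [-1.5, 0, 5, 0, 0, 0, 4.5], [-1.5, 0, 5, 0, 0, 0, 4.5]])

```text
time_s: 13.82
tool_pos: [537.9, -174.5, 150.0]
eef_rot: [-0.0, 1.0, 0.0, 0.0]
contact_force: [-0.3, 0.6, 0.4]
gripper_width: 53.6
finger_force: 63.3
```

Run:
```python
from h import *
print(delta(621.6,-175.6,90)); print(bore(619.5,-175.5)); print(held());s,P,Q,st=wrist()
q=Q(58); m=(abs(P[...,2]-58)<4)&(np.hypot(q[...,0]-620,q[...,1]+275)<34); t=q[m][:,:2].astype(np.float32); print(cv2.minEnclosingCircle(t),np.median(P[m][:,2]))
```

```text
(array([8.37, 0.11, 6.  ]), array([-0.02, -0.01,  0.05]), 't', 13.825, 'p', array([ 537.9, -174.5,  150. ]))
('bore', ((618.920654296875, -174.24822998046875), 22.276987075805664), array([ 618.97003, -174.59698], dtype=float32), array([43.66638 , 43.595474], dtype=float32), 3313)
('held: lid-top plane slopes,z', array([ 4.0000e-03,  0.0000e+00, -1.6876e+01]), 'x range', array([-29.7,  26.4]))
((619.3826293945312, -271.7814636230469), 27.95572280883789) 57.82363980075077
```

Request:
drive_tool(series=[[4, 0.06, 0, 0, 0, 0, 4.5], [8, 0.06, 0, 0, 0, 0, 4.5], [8.32, 0.06, 0.5, 0, 0, 0, 4.5], [8.32, 0.06, 3, 0, 0, 0, 4.5], [8.32, 0.06, 6, 0, 0, 0, 4.5], [8.32, 0.06, 7, 0, 0, 0, 4.5], [8.32, 0.06, 7, 0, 0, 0, 4.5]])

```text
time_s: 14.85
tool_pos: [620.2, -175.9, 79.5]
eef_rot: [-0.0, 1.0, -0.0, -0.0]
contact_force: [-0.0, -0.2, 0.2]
gripper_width: 53.5
finger_force: 63.3
```

Request:
drive_tool(series=[[0, 0, 0.6, 0, 0, 0, 4.5], [0, 0, 1.2, 0, 0, 0, 4.5], [0, 0, 1.6, 0, 0, 0, 4.5], [0, 0, 1.6, 0, 0, 0, 4.5]])

```text
time_s: 15.35
tool_pos: [620.5, -175.8, 63.2]
eef_rot: [-0.0, 1.0, -0.0, -0.0]
contact_force: [-0.6, 0.0, -0.2]
gripper_width: 53.4
finger_force: 63.3
```

Request:
drive_tool(series=[[0.04, -0.04, 0.6, 0, 0, 0, 4.5], [0.04, -0.04, 1.2, 0, 0, 0, 4.5], [0.04, -0.04, 1.8, 0, 0, 0, 4.5], [0.04, -0.04, 2.0, 0, 0, 0, 4.5], [0.04, -0.04, 2.0, 0, 0, 0, 4.5]])

```text
time_s: 15.98
tool_pos: [621.1, -175.4, 43.3]
eef_rot: [-0.0, 1.0, -0.0, -0.0]
contact_force: [1.0, -0.8, -0.2]
gripper_width: 53.4
finger_force: 63.3
```

Request:
drive_tool(series=[[0, 0, 0.1, 0, 0, 0, 4.5], [0, 0, 0.18, 0, 0, 0, 4.5], [0, 0, 0.18, 0, 0, 0, 4.5]])

```text
time_s: 16.35
tool_pos: [621.2, -175.4, 41.7]
eef_rot: [0.0, 1.0, -0.0, 0.0]
contact_force: [-0.1, -0.1, -1.3]
gripper_width: 53.7
finger_force: 63.3
```

Request:
drive_tool(series=[[0, 0, 0, 0, 0, 0, 7], [0, 0, 0, 0, 0, 0, 8.5], [0, 0, 0, 0, 0, 0, 8.5], [0, 0, -1, 0, 0, 0, 8.5], [0, 0, -4, 0, 0, 0, 8.5], [0, 0, -9, 0, 0, 0, 8.5], [-8, 0, -14, 0, 0, 0, 8.5], [-10, 0, -15, 0, 0, 0, 8.5]])

```text
time_s: 17.35
tool_pos: [520.3, -175.5, 193.8]
eef_rot: [0.0, 1.0, 0.0, 0.001]
contact_force: [0.8, -0.9, -0.1]
gripper_width: 84.7
finger_force: 0.0
```

Request:
drive_tool(series=[[0, 0, 0, 0, 0, 0, 0], [0, 0, 0, 0, 0, 0, 0], [0, 0, 0, 0, 0, 0, 0]])

```text
time_s: 17.73
tool_pos: [521.8, -175.1, 191.2]
eef_rot: [-0.0, 1.0, 0.0, -0.0]
contact_force: [-0.2, -0.3, -0.5]
gripper_width: 31.8
finger_force: 0.0
```

Run:
```python
from h import *
s,P,Q,st=wrist(); save("w4",s["color"]); q=Q(58)
for y in(-275.2,-175.3):
    m=(abs(P[...,2]-58)<6)&(np.hypot(q[...,0]-620,q[...,1]-y)<34); t=P[m]; A=np.c_[t[:,:2],np.ones(len(t))]
    print(cv2.minEnclosingCircle(q[m][:,:2].astype(np.float32)),np.percentile(t[:,2],[5,50,95]),np.linalg.lstsq(A,t[:,2],rcond=None)[0][:2])
print(delta(639.5,236,200,-0.29)); print(delta(639.5,236,200,0))
```

```text
((618.963623046875, -271.55474853515625), 28.414369583129883) [56.12251194 57.85267519 59.11985151] [ 0.00169783 -0.00892692]
((618.87353515625, -173.03709411621094), 27.92348861694336) [56.55802871 57.97926272 59.23626294] [-0.00212793  0.00110669]
(array([ 11.8 , -41.1 ,  -0.89]), array([-0.02,  0.05, 16.65]), 't', 17.775, 'p', array([ 521.7, -175.1,  191. ]))
(array([ 11.8 , -41.1 ,  -0.89]), array([-0.03,  0.05,  0.04]), 't', 17.775, 'p', array([ 521.7, -175.1,  191. ]))
```

View pics/w4.png

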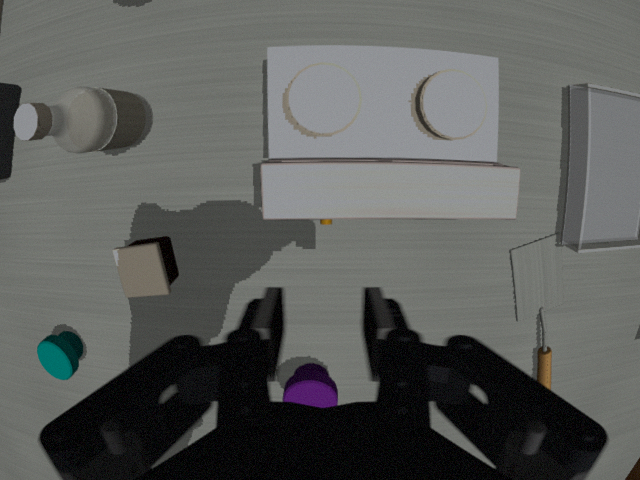

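Both lids lie flat on the block at about (324,98) and (452,104), with lid tops near 58 mm. Next is the plunger, with the fingers shut.

Request:
drive_tool(series=[[1.5, -5.3, -1, 0, 0, 0, 0], [3, -10.6, -1, 0, 0, 0, 0], [4.5, -15.9, -1, 0, 0, 0, 0], [6, -21.2, -1, 0, 0, 4, 0], [7.5, -26.5, -1, 0, 0, 8, 0], [9, -31.8, -1, 0, 0, 12, 0], [10.5, -37, -1, 0, 0, 16.6, 0], [11.8, -41.1, -1, 0, 0, 16.6, 0]])

```text
time_s: 18.77
tool_pos: [639.3, 239.0, 200.4]
eef_rot: [0.0, 0.99, -0.144, -0.001]
contact_force: [0.4, 0.1, 0.7]
gripper_width: -0.2
finger_force: 0.0
```

Request:
drive_tool(series=[[-6, 0, 0, 0, 0, 0, 0], [-7, 0, 0, 0, 0, 0, 0], [-7, 0, 0, 0, 0, 0, 0], [-7, 0, 0, 0, 0, 0, 0]])

```text
time_s: 19.27
tool_pos: [573.5, 254.6, 201.7]
eef_rot: [0.0, 0.989, -0.145, 0.0]
contact_force: [-0.4, 0.2, -0.9]
gripper_width: -0.0
finger_force: 0.0
```

Run:
```python
from h import *
s,P,Q,st=wrist(); save("w5",s["color"]); q=Q(115)
m=(abs(P[...,2]-115)<3)&(np.hypot(q[...,0]-639.5,q[...,1]-236)<28); t=q[m][:,:2].astype(np.float32); print(cv2.minEnclosingCircle(t),(t.min(0)+t.max(0))/2,len(t),np.median(P[m],0))
q=Q(103); m=(abs(P[...,2]-103)<4)&(abs(np.hypot(q[...,0]-639.5,q[...,1]-236)-45)<12)
n,l,ss,cc=cv2.connectedComponentsWithStats(m.astype(np.uint8))
for i in range(1,n):
    if ss[i,4]>20: print("post",q[l==i].mean(0),ss[i,4],np.median(P[l==i][:,2]))
print(delta(639.5,236,120,-0.29)); print(st["gripper_width"])
```

```text
((638.9400024414062, 236.66026306152344), 20.653261184692383) [638.9269  236.51524] 3342 [638.93655959 236.47835061 114.82285079]
post [626.75307739 193.81486775 103.        ] 259 103.00398946283963
post [651.17503908 279.21367217 103.        ] 253 102.9584168903688
(array([ 6.84, -0.13,  8.17]), array([ 0.01, -0.04, -0.1 ]), 't', 19.325, 'p', array([573.5, 254.5, 201.6]))
-0.004948713254178947
```

Request:
drive_tool(series=[[4, -0.16, 0, 0, 0, 0, 0], [6.8, -0.16, 0, 0, 0, 0, 0], [6.8, -0.16, 3, 0, 0, 0, 0], [6.8, -0.16, 6, 0, 0, 0, 0], [6.8, -0.16, 7.6, 0, 0, 0, 0], [6.8, -0.16, 7.8, 0, 0, 0, 0], [6.8, -0.16, 7.8, 0, 0, 0, 0], [6.8, -0.16, 7.8, 0, 0, 0, 0]])

```text
time_s: 20.32
tool_pos: [638.5, 238.0, 125.0]
eef_rot: [-0.001, 0.99, -0.144, 0.001]
contact_force: [0.6, 0.4, 0.3]
gripper_width: -0.1
finger_force: 0.0
```

Request:
drive_tool(series=[[0, 0.1, 0.4, 0, 0, 0, 0], [0, 0.1, 0.8, 0, 0, 0, 0], [0, 0.1, 1.1, 0, 0, 0, 0], [0, 0.1, 1.3, 0, 0, 0, 0], [0, 0.1, 1.5, 0, 0, 0, 0], [0, 0.1, 1.5, 0, 0, 0, 0], [0, 0.1, 1.5, 0, 0, 0, 0]])

```text
time_s: 21.2
tool_pos: [637.5, 236.7, 108.9]
eef_rot: [0.0, 0.99, -0.144, 0.0]
contact_force: [-1.4, -1.2, 5.6]
gripper_width: -0.2
finger_force: 2.5
```

Request:
drive_tool(series=[[0, 0, 0.2, 0, 0, 0, 0], [0, 0, 0.4, 0, 0, 0, 0], [0, 0, 0.55, 0, 0, 0, 0], [0, 0, 0.6, 0, 0, 0, 0], [0, 0, 0.6, 0, 0, 0, 0], [0, 0, 0.6, 0, 0, 0, 0]])

```text
time_s: 21.95
tool_pos: [637.5, 236.7, 103.1]
eef_rot: [0.0, 0.99, -0.144, 0.0]
contact_force: [-2.4, -2.2, 6.9]
gripper_width: 0.2
finger_force: 3.6
```

Run:
```python
from h import *
s,P,Q,st=wrist(); print(st["tool_pos"],st["contact_force"])
w=P[...,2]; m=(w>95)&(w<120)&(np.hypot(P[...,0]-639,P[...,1]-236.5)<19); print("plunger z",m.sum(),np.percentile(w[m],[10,50,90]) if m.any() else "")
c=np.r_[638.9,236.5]; d=np.hypot(P[...,0]-638.9,P[...,1]-236.5); m=(abs(d-45)<8)&(abs(w-103)<4); print("posts z",m.sum(),np.median(w[m]) if m.any() else "")
s2=eyes.snapshot("scene"); s1=eyes.snapshot("side")
C=[cv2.resize(s1["color"][235:325,185:275],(400,400)),cv2.resize(s2["color"][215:285,190:290],(400,400))]; save("end",np.hstack(C))
for n,s in(("scene",s2),("side",s1)):
    P=cloud(s);w=P[...,2]; m=(abs(w-70)<8)&(P[...,0]>579)&(P[...,0]<612)&(abs(P[...,1]+226)<85); t=P[m]; print(n,"bar x max",len(t),np.percentile(t[:,0],[50,98]) if len(t) else "",np.median(t[:,2]) if len(t) else "")
```

```text
[637.52704591 236.66764348 103.11825993] [-2.43497732 -2.20120307  6.92574821]
plunger z 3426 [101.79525812 103.06262099 115.49037869]
posts z 1122 102.86757900222253
scene bar x max 331 [592.05170486 599.83676696] 72.09197895149066
side bar x max 201 [590.52963945 609.1836698 ] 74.9631530829613
```

View pics/end.png

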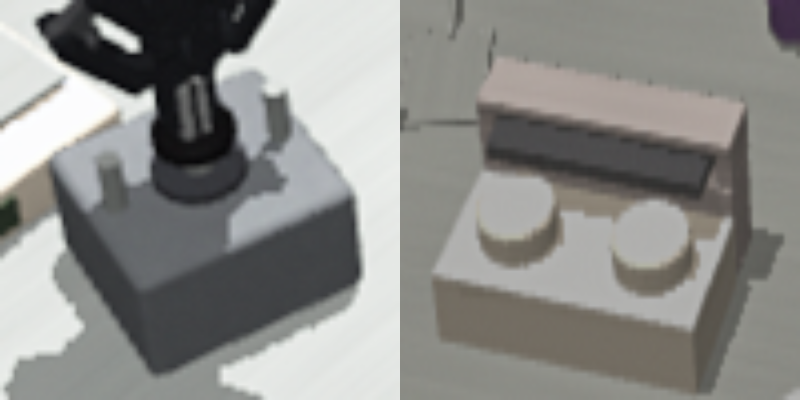

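The plunger top (about 103.1 mm) is level with the posts, and the clamp bar edge at x≈599.8 means it is about 24 mm out. Both lids are seated at about (517,215) and (652,245) in the final crop.

```bash
python3 -c "
from h import *
print(close_job())"
```

```text
the job is handed in; nothing more can be done
None
```

Both tubs are seated upright in the nest bores with their lids on the block (lid tops at about 58 mm), and I handed the job in at about 22 s with the plunger held half-way (top about 103.1 mm, level with the posts).

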